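# Spread snap ring held at the column groove of a microscope stand

### The job

Squeeze the snap-ring pliers fully so that the ring on their tips spreads, lift them off the rest, and slide the spread ring down over the top of the microscope stand's column, without forcing it, to the groove. Finish while holding it there: ring still fully spread, level and centred round the column inside the groove's height, carried by the gripper alone and not leaning or resting on the column or collar. Leave everything else on the bench where it is.

Things in the scene. Friction and masses are not known exactly. Their poses are not given: they have to be found in the camera images.
- stand: Headless microscope stand, fixed. Cream base 170 x 130 mm, 45 mm high (x -60 to +110, y +-65 mm); upright steel column, 32 mm diameter, on the frame's z axis. Origin on the bench below the column. Cream collar of 50 mm diameter round the column, 56 to 104 mm high; two black knobs (36 mm across, centres 78 mm high) out to 52 mm either side in y. Bare column above, with a groove.
- groove (a point): Centre of the column's groove, on the column's axis, 135 mm above the bench: the groove is 12 mm high (129 to 141 mm) and 27 mm in diameter.
- column_top (a point): Centre of the column's top end, on its axis, 180 mm above the bench; the top 6 mm is chamfered to 24 mm diameter.
- rest: Fixed white plastic rest carrying the pliers level at the start, pliers pointing along its x, their pivot 15 mm along its x and 45 mm up. Origin on the bench. A bar 92 mm long across (top 38 mm high) lies under the handles' tail, 104 mm behind the pivot, a block 26 mm wide under the pivot; between them a floor plate 60 mm wide, 8 mm thick: fingers can go down outside the handles.
- pliers: Snap-ring pliers (about 170 g), lying flat, a bright steel snap ring on their two pins. Origin: pivot, mid thickness; x points to the ring, z up, normal to the ring. Squeezing the black handles opens the jaws and spreads the ring: 5 mm thick at z = 0, relaxed inner diameter 29 mm (too small for the column), at the stop it clears a 37 mm circle about ring; its far end then at x = 82 mm.
- ring (a point): Point fixed in the pliers' frame, 59 mm ahead of the pivot, level with the ring: centre of the ring's opening when fully spread. Bring it onto the column's axis. The jaws are 8 mm thick, so they pass above the collar.
- grip (a point): Midway between the handles, 70 mm behind the pivot: squeeze here, closing along the pliers' y. Handles are straight bars, 14 mm high (+-7 mm of this point), 9 mm thick, from 42 to 112 mm behind the pivot. Relaxed, 59 mm over their outer faces here, flaring to 74 mm at the tail; at the stop their outer faces are parallel, 30 mm apart. Most of the weight lies ahead of this point.
- lever_l (a joint): Angle by which the left lever is squeezed (the right one mirrors it): 0 relaxed, 0.20 rad at the stop, fully spread. A spring pushes back at the grip point with about 2 N relaxed, 7 N at the stop, so the ring closes when the grip is eased. At the stop the grip may be firmer, up to 100 N.
- eyepiece: Bystander, loose: black turned eyepiece, 36 mm across, 55 mm high, standing. Origin: centre of its underside.
- screwdriver: Bystander, loose: screwdriver with black handle, 150 mm long, lying across in front of the robot.
- focus_knob: Bystander, loose: spare black knob, 38 mm across, 26 mm high. Origin: centre of its underside.
- petri_dish: Bystander, loose: shallow glass dish, 90 mm across, 16 mm high. Origin: centre of its underside.
- dropper_bottle: Bystander, loose: small amber bottle, 40 mm across, 75 mm high. Origin: centre of its underside.
- specimen_jar: Bystander, loose: glass jar with white lid, 60 mm across, 70 mm high. Origin: centre of its underside.
- slide_box: Bystander, loose: grey slide box 85 x 100 x 30 mm. Origin: centre of its underside.
Not all that is in view belongs to the job. Several things have the shape of the pliers; the one meant has the colours described above.

How it is judged (in metres and radians):
On the way, in this order (a step that is already met when the one before it is completed fails the run):
1. the ring is spread and the pliers are lifted clear of the rest (value of joint lever_l above 0.17 rad and height (world z) of ring above 0.075 m and contact force between pliers and rest below 0.1 N and contact force between the fingers and pliers above 3 N), for 0.2 s.
2. the spread ring is round the column's top, above the groove (value of joint lever_l above 0.17 rad and horizontal distance between ring and groove below 0.006 m and z of ring in the frame of groove above 0.008 m and z of ring in the frame of column_top below -0.004 m), for 0.1 s.
At the end, for the whole second after the job is handed in: Still held squeezed (lever above 0.17 rad, fingers pressing over 3 N); ring centre within 4 mm of the column axis and 4.5 mm of the groove mid-height; pliers level within 0.12 rad, slower than 20 mm/s, pressing on the stand with under 1 N and off the rest (value of joint lever_l above 0.17 rad and horizontal distance between ring and groove below 0.004 m and z of ring in the frame of groove between -0.0045 and 0.0045 m and angle between pliers's own z axis and vertical below 0.12 rad and contact force between the fingers and pliers above 3 N and contact force between pliers and stand below 1 N and contact force between pliers and rest below 0.1 N and linear speed of pliers below 0.02 m/s); the arm keeps its last pose, push and grip.
It fails at once if the ring or pliers are forced against the stand with more than 25 N (contact force between pliers and stand above 25 N).
It fails at once if a bystander is moved by more than 30 mm (distance of any of eyepiece, screwdriver, focus_knob, petri_dish, dropper_bottle, specimen_jar, slide_box from where it was at the start of the episode above 0.03 m).
It also fails if it takes over 64 s, if anything falls off the work surface, if the arm or the gripper's body presses on something with over 40 N, if the wrist force passes 120 N, or if a joint passes its speed limit or range.

### The arm

A 7-joint arm with a two-finger parallel gripper is mounted at the origin on the work surface. World frame = base frame: x ahead of the robot, y to its left, z up, the work surface at z = 0. Lengths are in m, angles in degrees, forces in N, time in s.
With the tool pointing down it reaches from about 0.4 to 0.85 m from the base axis. Payload 6.9 kg.
Tool frame: the origin (TCP) lies at the centre of the arm's flange, where the gripper is bolted on; the fingertips stand 173 mm ahead of it and the grasp point (between the pads) lies 155 mm ahead of it (bot.nose_length is the distance from the TCP to the fingertips, in m); z points along the fingers, x is the direction in which the jaws open and shut, and the axes are right-handed (so a half turn about z gives the same grasp; the last joint's range is limited). The gripper opens to 85 mm and grips with 20 to 120 N. Pads are 22 mm wide; open, the fingers measure 114 mm over their backs; the gripper's body (76 mm by 85 mm) begins 54 mm behind the grasp point. The pads swing forward as they close: fully open they stand 13 mm farther back than shut.
Start: joints at [77.435, 29.078, -13.613, 85.955, 7.202, 65.827, -8.869], TCP at [0.199, -0.592, 0.405] pointing down, gripper open.
Joint ranges: [-176.47, 176.47], [-13.61, 117.27], [-81.72, 77.17], [0.22, 143.17], [-87.28, 267.28], [10, 112.55], [-165.47, 165.47]. Speed limits (degrees/s): [136.94, 136.94, 180, 180, 180, 180, 180].

### API

Orientations are given as a 3x3 rotation matrix whose columns are the frame's x, y, z axes.
In Python, from workcell import bot gives the robot as it stands. The module is installed in compiled form; this text tells all that it offers.
- The arm moves only by the shell command python3 -m crank 'ROWS' [OPENING]. ROWS is JSON, a list that holds one entry, the list of rows, each a list of 6 numbers: the shift along the tool's x, y, z in units of 30 mm (1.0 is 30 mm), then the turn, a rotation vector about the tool's x, y, z in units of 5 degrees (1.0 is 5 degrees). A call has 1 to 8 rows; each row shifts and turns the commanded pose from where the row before left it, along the tool's axes as they then stand; what a row does not reach is not made up. A row lasts 1/10 s, in which the tool goes at most 50 mm and 8.59 degrees, less where a joint would pass 70% of its speed; a pose out of reach is approached as far as the arm can. A call is refused whole if a number of a shift passes 1 or a number of a turn 1, either way. A call with a gripper value outside its range is refused whole. OPENING is the opening, from -1 (shut) to 1 (fully open), set as the call begins (- or left out, the last holds). The fingers move at their own pace and stop on an object; the grip force is fixed at half the most. Time passes only in rows, so rows that do not move let the fingers close. It gives the time, the measured TCP pose, the force and the opening at its end, in the units of the state.
- bot.observe(): the state, without advancing time (a new reading comes with each control period).
- bot.snapshot(name): name is "scene" or "top" or "wrist"; returns a dict with "frame" (480x640x3 uint8, blue, green, red), "camera_matrix" (3x3 intrinsics, pixels), "k1" (the pictures are not rectified: a ray, as slopes to the right and down, at radius r is drawn at 1 + k1 r^2 times it, then the intrinsics apply), "xyz" and "attitude" of the camera in the world; the wrist camera has in their place "hand_eye" (4x4, takes a point from camera to tool coordinates, whose origin is the TCP and whose axes are the tool frame's). Camera axes: x right, y down, z forward; pixel columns grow to the right and rows downward; lengths in m; the calibration is good to about 2 mm. A picture is of the moment at which its call begins: read the wrist's pose just before it. There is no depth.
- bot.hand_in(): hands the job in, once; it reports no verdict.
The state is a dict: "clock": time; "joints": joint angles; "dq": joint speeds; "effort": joint torques, N m; "ee_pos": TCP position; "eef_rot": TCP orientation; "wrist_force": force on the tool from outside, world axes, zero at the start; "torque": the same for the moment, N m; "grip_width": opening from 0.0 (shut) to 1.0 (fully open).
Only numpy, scipy, OpenCV 4.12 (cv2) and the standard library are available. Lean on these libraries where they do the work, as an engineer would, in place of code of your own. Each camera call takes 0.05 s, during which the arm holds its last target. There are 200 camera calls.

## Working session

There is one attempt and no reset: what is moved stays moved. The work goes in short steps, Python scripts to look and compute and a shell command to move; the robot and the scene stay as the last step left them, time stands still between calls to the robot, and variables do not carry over. Pictures are saved under pics/ and viewed, about 8 in all and at most 12, crops included, and the job is handed in when it is done.

```bash
mkdir -p pics
python3 - <<'E'
from workcell import bot
import cv2, pickle
o=bot.observe(); print(o)
d={}
for n in("scene","top","wrist"):
    s=bot.snapshot(n); d[n]=s; cv2.imwrite(f"pics/{n}0.png",s["frame"]); print(n,{k:v for k,v in s.items() if k!="frame"})
pickle.dump((o,d),open("s0.pkl","wb"))
E
```

```text
{'clock': 0.0, 'joints': array([ 77.43360926,  29.12525174, -13.60935542,  86.00792756,
         7.20172981,  65.82518872,  -8.86944146]), 'dq': array([ 0.02105835, -0.01026248,  0.01378158, -0.0268182 , -0.02787342,
       -0.02174866, -0.13478288]), 'effort': array([-1.37368411e-04, -6.20615816e+01, -2.18685150e+00, -2.49658245e+01,
        1.26322641e-02,  1.18669309e-02, -3.43736065e-05]), 'ee_pos': array([ 0.19934031, -0.59216392,  0.40383732]), 'eef_rot': array([[ 3.19156944e-01, -9.47701702e-01, -5.74579993e-04],
       [-9.47700282e-01, -3.19157460e-01,  1.64054830e-03],
       [-1.73813190e-03,  2.09372410e-05, -9.99998489e-01]]), 'wrist_force': array([-0.29200484, -0.37450535, -0.05125161]), 'torque': array([-0.00397751,  0.01585637, -0.03234851]), 'grip_width': 1.0030979765828179}
scene {'camera_matrix': array([[586.47190792,   0.        , 316.45909428],
       [  0.        , 586.47190792, 238.03364433],
       [  0.        ,   0.        ,   1.        ]]), 'k1': 0.010001564899204953, 'xyz': array([1.23249104, 0.32369033, 1.13678913]), 'attitude': array([[-0.40396296,  0.72
[... 396 characters left out ...]
[ 0.00539212, -0.98580039,  0.16783479],
       [-0.99966971, -0.00953138, -0.02386693],
       [ 0.02512773, -0.16765066, -0.98552618]])}
wrist {'camera_matrix': array([[347.2646637 ,   0.        , 307.57626003],
       [  0.        , 347.2646637 , 239.53445183],
       [  0.        ,   0.        ,   1.        ]]), 'k1': -0.029185310572951217, 'hand_eye': array([[ 9.99999956e-01,  2.82573560e-04, -8.63843261e-05,
         9.30913165e-04],
       [-2.43674998e-04,  9.53997119e-01,  2.99815672e-01,
        -7.72199684e-02],
       [ 1.67130380e-04, -2.99815638e-01,  9.53997147e-01,
         3.02088969e-02],
       [ 0.00000000e+00,  0.00000000e+00,  0.00000000e+00,
         1.00000000e+00]])}
```

View pics/top0.png

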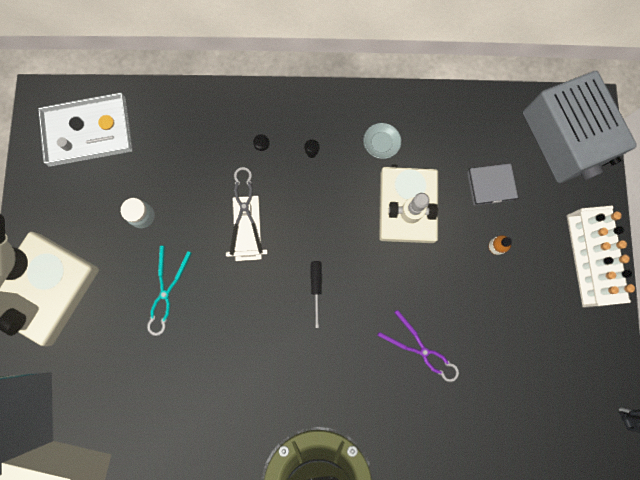

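View pics/scene0.png

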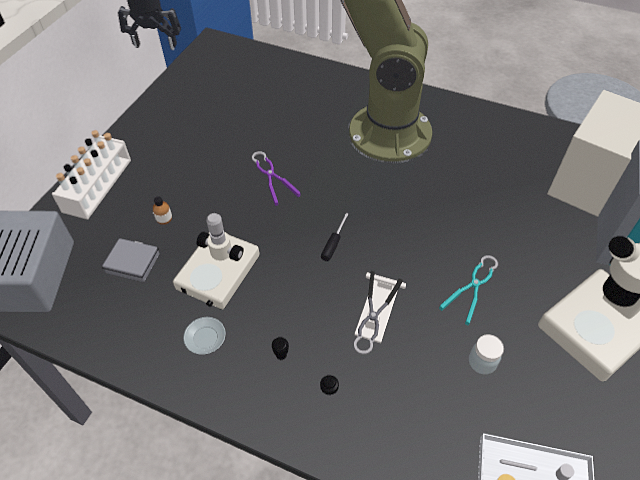

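```bash
cat > u.py <<'E'
import numpy as np, cv2, pickle
def proj(s,P):
    R=np.array(s["attitude"]);c=(np.atleast_2d(P)-s["xyz"])@R
    a=c[:,:2]/c[:,2:]; r2=(a**2).sum(1,keepdims=True); a=a*(1+s["k1"]*r2)
    K=s["camera_matrix"]; return a*[K[0,0],K[1,1]]+K[:2,2]
def back(s,uv,z):
    K=s["camera_matrix"]; d=(np.atleast_2d(uv)-K[:2,2])/[K[0,0],K[1,1]]; a=d.copy()
    for _ in range(5): a=d/(1+s["k1"]*(a**2).sum(1,keepdims=True))
    r=np.c_[a,np.ones(len(a))]@np.array(s["attitude"]).T
    t=(z-s["xyz"][2])/r[:,2]; return s["xyz"]+r*t[:,None]
E
python3 - <<'E'
from u import *
o,d=pickle.load(open("s0.pkl","rb"))
def cr(n,x,y,w,h,k): return cv2.resize(d[n]["frame"][y:y+h,x:x+w],None,fx=k,fy=k,interpolation=cv2.INTER_CUBIC)
a=cr("top",215,160,65,110,5);b=cr("top",375,155,70,110,5)
cv2.imwrite("pics/c1.png",np.hstack([a,b]))
a=cr("scene",345,260,75,100,5);b=cr("scene",172,205,85,100,5)
cv2.imwrite("pics/c2.png",np.hstack([a,b]))
E
```

```text
(no output)
```

View pics/c1.png

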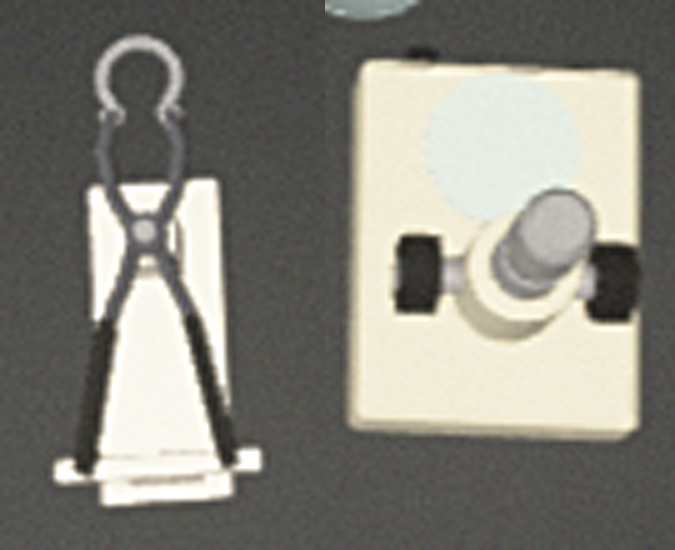

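View pics/c2.png

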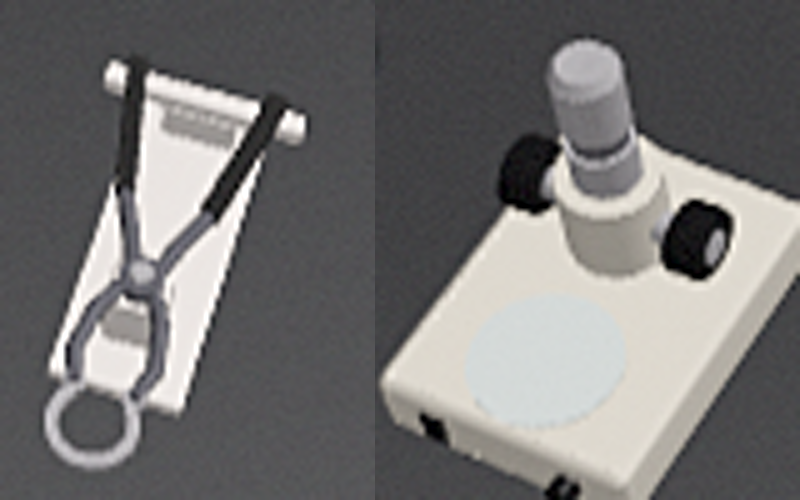

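Run:
```python
from u import *
o,d=pickle.load(open("s0.pkl","rb"));T,S=d["top"],d["scene"]
def tri(a,b):
    A=[];B=[]
    for s,uv in((T,a),(S,b)):
        p=back(s,[uv],0.)[0];r=p-s["xyz"];r/=np.linalg.norm(r);M=np.eye(3)-np.outer(r,r);A.append(M);B.append(M@s["xyz"])
    x=np.linalg.lstsq(np.vstack(A),np.hstack(B),rcond=None)[0];return x
t=lambda x,y:((x+.5)/5-.5+215,(y+.5)/5-.5+160)
t2=lambda x,y:((x-325+.5)/5-.5+375,(y+.5)/5-.5+155)
s=lambda x,y:((x+.5)/5-.5+345,(y+.5)/5-.5+260)
s2=lambda x,y:((x-375+.5)/5-.5+172,(y+.5)/5-.5+205)
print("top T",back(T,[t2(563,222)],.18),"S",back(S,[s2(585,65)],.18),tri(t2(563,222),s2(585,65)))
print("base",back(T,[t2(362,62),t2(638,70),t2(638,430),t2(350,422)],.045))
print("pivot",back(T,[t(145,231)],.05),back(S,[s(143,272)],.05),tri(t(145,231),s(143,272)))
print("tails",back(T,[t(85,470),t(230,462)],.052),back(S,[s(278,100),s(136,62)],.052))
print("ring",back(T,[t(140,80)],.045),back(S,[s(93,425)],.045))
```

```text
top T [[ 0.59515073 -0.20499725  0.18      ]] S [[ 0.59691078 -0.20368764  0.18      ]] [ 0.59556072 -0.20515917  0.17790107]
base [[ 0.70372446 -0.14284357  0.045     ]
 [ 0.7018319  -0.27070143  0.045     ]
 [ 0.53337206 -0.26537936  0.045     ]
 [ 0.5357635  -0.13520571  0.045     ]]
pivot [[0.60753098 0.17051797 0.05      ]] [[0.60723781 0.17009492 0.05      ]] [0.60746405 0.17030707 0.05048656]
tails [[0.49872471 0.19326529 0.052     ]
 [0.50288617 0.12949382 0.052     ]] [[0.50254229 0.19450373 0.052     ]
 [0.50853316 0.12983659 0.052     ]]
ring [[0.67921023 0.1757508  0.045     ]] [[0.68051112 0.17582588 0.045     ]]
```

```bash
cat > go.py <<'E'
import sys; from u import *; from workcell import bot
from scipy.spatial.transform import Rotation as Ro
x,y,z,a=map(float,sys.argv[1:5]); a=np.radians(a)  # TCP target, pliers yaw (deg)
c,s=np.cos(a),np.sin(a); D=np.array([[s,-c,0],[-c,-s,0],[0,0,-1]])
o=bot.observe(); R=o["eef_rot"]; np.set_printoptions(precision=4,suppress=True)
print("t",o["clock"],"pos",o["ee_pos"],"F",o["wrist_force"],"M",o["torque"],"w",o["grip_width"])
print("turn units",Ro.from_matrix(R.T@D).as_rotvec(degrees=True)/5,"shift units now",R.T@(np.array([x,y,z])-o["ee_pos"])/.03,"after turn",D.T@(np.array([x,y,z])-o["ee_pos"])/.03)
E
python3 -m crank '[[[0,0,0,0,0,0.94],[0,0,0,0,0,0.94],[0,0,0,0,0,0.94],[-0.97,-0.53,0,0,0,0],[-0.97,-0.53,0,0,0,0],[-0.97,-0.53,0,0,0,0],[-0.97,-0.53,0,0,0,0],[-0.97,-0.53,0,0,0,0]]]' 1
python3 -m crank '[[[-0.97,-0.53,0,0,0,0],[-0.97,-0.53,0,0,0,0],[-0.97,-0.53,0,0,0,0],[-0.97,-0.53,0,0,0,0],[-0.97,-0.53,0,0,0,0],[-0.97,-0.53,0,0,0,0],[-0.97,-0.53,0,0,0,0],[-0.97,-0.53,0,0,0,0]]]'
python3 -m crank '[[[-0.97,-0.53,0,0,0,0],[-0.97,-0.53,0,0,0,0],[-0.97,-0.53,0,0,0,0],[-0.97,-0.53,0,0,0,0],[-0.97,-0.53,0,0,0,0],[-0.97,-0.53,0,0,0,0],[-0.97,-0.53,0,0,0,0],[-0.97,-0.53,0,0,0,0]]]'
python3 go.py 0.5377 0.165 0.40 4.5
```

```text
clock: 0.95
ee_pos: [0.2676, -0.4397, 0.4045]
eef_rot: [[0.079, -0.997, -0.0], [-0.997, -0.079, 0.0], [-0.0, 0.0, -1.0]]
wrist_force: [0.3, -0.3, -0.1]
grip_width: 1.002
clock: 1.75
ee_pos: [0.376, -0.1976, 0.4047]
eef_rot: [[0.079, -0.997, -0.0], [-0.997, -0.079, -0.0], [0.0, 0.0, -1.0]]
wrist_force: [1.3, -0.6, 0.6]
grip_width: 1.001
clock: 2.55
ee_pos: [0.4846, 0.0444, 0.4046]
eef_rot: [[0.078, -0.997, -0.0], [-0.997, -0.078, -0.0], [0.0, 0.0, -1.0]]
wrist_force: [0.0, -0.5, 0.4]
grip_width: 0.998
t 2.55 pos [0.4846 0.0444 0.4046] F [ 0.002  -0.4599  0.402 ] M [-0.0241 -0.0287 -0.0452] w 0.9984300241335455
turn units [ 0.0025 -0.0014  0.    ] shift units now [-3.8702 -2.0815  0.1521] after turn [-3.8702 -2.0814  0.153 ]
```

```bash
python3 -m crank '[[[-0.95,-0.52,0,0,0,0],[-0.95,-0.52,0,0,0,0],[-0.95,-0.52,0.5,0,0,0],[-0.95,-0.52,0.9,0,0,0],[0,0,0.9,0,0,0],[0,0,0,0,0,0],[0,0,0,0,0,0]]]'
python3 go.py 0.5377 0.165 0.20 4.5
python3 - <<'E'
from u import *; from workcell import bot
o=bot.observe(); s=bot.snapshot("wrist"); pickle.dump((o,s),open("w1.pkl","wb")); cv2.imwrite("pics/w1.png",s["frame"])
E
```

```text
clock: 3.25
ee_pos: [0.5374, 0.1612, 0.3357]
eef_rot: [[0.078, -0.997, -0.001], [-0.997, -0.078, -0.001], [0.001, 0.002, -1.0]]
wrist_force: [-0.2, -0.1, -0.2]
grip_width: 1.001
t 3.25 pos [0.5374 0.1612 0.3357] F [-0.2444 -0.1139 -0.232 ] M [ 0.0303 -0.032  -0.0256] w 1.0009185155526434
turn units [ 0.0173 -0.0078 -0.0024] shift units now [-0.129  -0.0254  4.5234] after turn [-0.1259 -0.0186  4.5235]
```

View pics/w1.png

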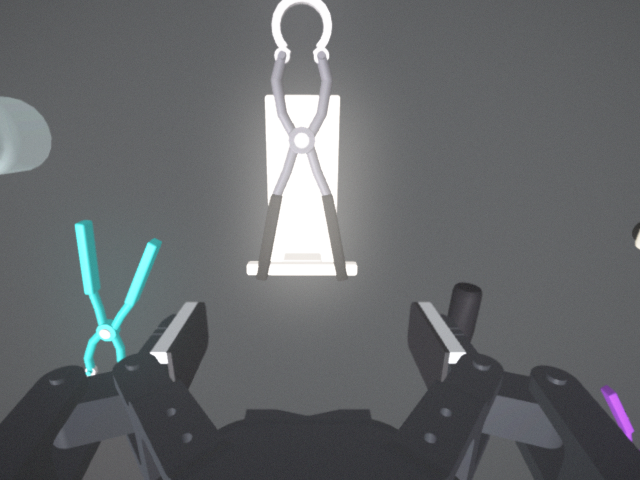

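```bash
cat >> u.py <<'E'
def wcam(o,s):
    H=np.array(s["hand_eye"]);R=np.array(o["eef_rot"])
    return dict(s,xyz=R@H[:3,3]+o["ee_pos"],attitude=R@H[:3,:3])
E
python3 - <<'E'
from u import *
o,s=pickle.load(open("w1.pkl","rb")); w=wcam(o,s)
print(back(w,[(302,140)],.05),back(w,[(302.5,27)],.045),back(w,[(263,277),(342,277)],.05).mean(0))
E
```

```text
[[0.60765871 0.16974464 0.05      ]] [[0.6801722  0.17487387 0.045     ]] [0.50259534 0.16157825 0.05      ]
```

```bash
python3 -m crank '[[[-0.11,-0.02,0.9,0,0,0],[0,0,0.9,0,0,0],[0,0,0.9,0,0,0],[0,0,0.9,0,0,0],[0,0,0.6,0,0,0],[0,0,0.4,0,0,0],[0,0,0,0,0,0],[0,0,0,0,0,0]]]'
python3 go.py 0.5379 0.1645 0.197 4.3
python3 -m crank '[[[0,0,0,0,0,0],[0,0,0,0,0,0],[0,0,0,0,0,0],[0,0,0,0,0,0],[0,0,0,0,0,0],[0,0,0,0,0,0],[0,0,0,0,0,0],[0,0,0,0,0,0]]]' -1
python3 -m crank '[[[0,0,0,0,0,0],[0,0,0,0,0,0],[0,0,0,0,0,0],[0,0,0,0,0,0]]]'
python3 go.py 0.5379 0.1645 0.197 4.3
```

```text
clock: 4.1
ee_pos: [0.5384, 0.1649, 0.1989]
eef_rot: [[0.078, -0.997, 0.002], [-0.997, -0.078, 0.0], [-0.0, -0.002, -1.0]]
wrist_force: [-0.4, 0.4, -0.7]
grip_width: 1.0
t 4.1 pos [0.5384 0.1649 0.1989] F [-0.3848  0.37   -0.6635] M [ 0.0307 -0.0204  0.0228] w 0.9999703835740343
turn units [-0.0187  0.003   0.0342] shift units now [0.013  0.0171 0.063 ] after turn [0.0131 0.0169 0.063 ]
clock: 4.9
ee_pos: [0.538, 0.1657, 0.2001]
eef_rot: [[0.079, -0.997, 0.003], [-0.997, -0.079, 0.001], [-0.001, -0.003, -1.0]]
wrist_force: [-4.3, -0.4, 17.7]
grip_width: 0.302
clock: 5.3
ee_pos: [0.538, 0.1657, 0.2001]
eef_rot: [[0.079, -0.997, 0.003], [-0.997, -0.079, 0.001], [-0.001, -0.003, -1.0]]
wrist_force: [-4.8, -2.1, 17.5]
grip_width: 0.304
t 5.3 pos [0.538  0.1657 0.2001] F [-4.8443 -2.1392 17.4859] M [-0.0593  0.9411 -0.1018] w 0.3041469517334086
turn units [-0.0307  0.0073  0.0423] shift units now [0.0383 0.005  0.102 ] after turn [0.0383 0.0046 0.102 ]
```

```bash
python3 -m crank '[[[0,0,-0.1,0,0,0],[0,0,-0.1,0,0,0],[0,0,-0.2,0,0,0],[0,0,-0.4,0,0,0],[0,0,-0.6,0,0,0],[0,0,-0.6,0,0,0],[0,0,-0.6,0,0,0],[0,0,-0.3,0,0,0]]]'
python3 -m crank '[[[0,0,0,0,0,0],[0,0,0,0,0,0],[0,0,0,0,0,0],[0,0,0,0,0,0],[0,0,0,0,0,0],[0,0,0,0,0,0]]]'
python3 go.py 0.5379 0.1645 0.36 4.3
python3 - <<'E'
from u import *; from workcell import bot
o=bot.observe(); s=bot.snapshot("wrist"); pickle.dump((o,s),open("w2.pkl","wb")); cv2.imwrite("pics/w2.png",s["frame"])
for n in("scene","top"):
    q=bot.snapshot(n); pickle.dump(q,open(n+"2.pkl","wb")); cv2.imwrite(f"pics/{n}2.png",q["frame"])
E
```

```text
clock: 6.1
ee_pos: [0.5381, 0.1652, 0.2868]
eef_rot: [[0.079, -0.997, 0.002], [-0.997, -0.079, 0.001], [-0.001, -0.002, -1.0]]
wrist_force: [0.8, 0.6, -1.5]
grip_width: 0.303
clock: 6.7
ee_pos: [0.5378, 0.165, 0.2843]
eef_rot: [[0.079, -0.997, -0.001], [-0.997, -0.079, -0.0], [0.0, 0.001, -1.0]]
wrist_force: [0.3, 0.1, -2.0]
grip_width: 0.292
t 6.7 pos [0.5378 0.165  0.2843] F [ 0.292   0.1016 -1.9808] M [-0.0105  0.097   0.0237] w 0.2923169232750385
turn units [ 0.0076 -0.0005  0.0426] shift units now [ 0.0181 -0.0006 -2.5229] after turn [ 0.018  -0.0024 -2.5229]
```

View pics/w2.png

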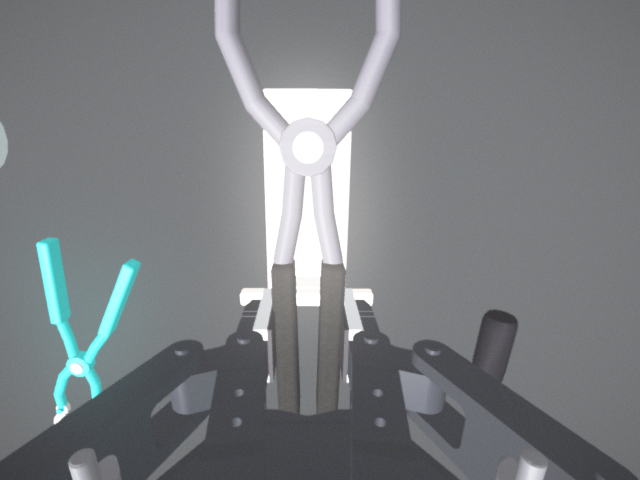

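Run:
```python
from u import *
T=pickle.load(open("top2.pkl","rb"));S=pickle.load(open("scene2.pkl","rb"));o,_=pickle.load(open("w2.pkl","rb"))
D=np.array([.9971,.0758,0]);g=np.r_[o["ee_pos"][:2],o["ee_pos"][2]-.155]
P=np.array([g+D*k for k in(-.04,0,.07,.129,.152)]); print(g);print(proj(T,P),proj(S,P))
def cr(s,P):
    u=proj(s,P).mean(0); x,y=int(u[0])-40,int(u[1])-50; print(x,y)
    return cv2.resize(s["frame"][y:y+110,x:x+80],None,fx=5,fy=5,interpolation=cv2.INTER_CUBIC)
cv2.imwrite("pics/c3.png",np.hstack([cr(T,P),cr(S,P)]))
```

```text
[0.53778893 0.16503271 0.12931295]
[[241.166699   248.83816708]
 [240.31957483 229.80695108]
 [238.88384436 197.0637319 ]
 [237.71908286 170.02594608]
 [237.27607217 159.62545046]] [[390.18877156 252.65468317]
 [385.17999265 267.26441328]
 [375.94948431 294.19653353]
 [367.67023077 318.3623597 ]
 [364.30932197 328.17480445]]
199 151
336 242
```

View pics/c3.png

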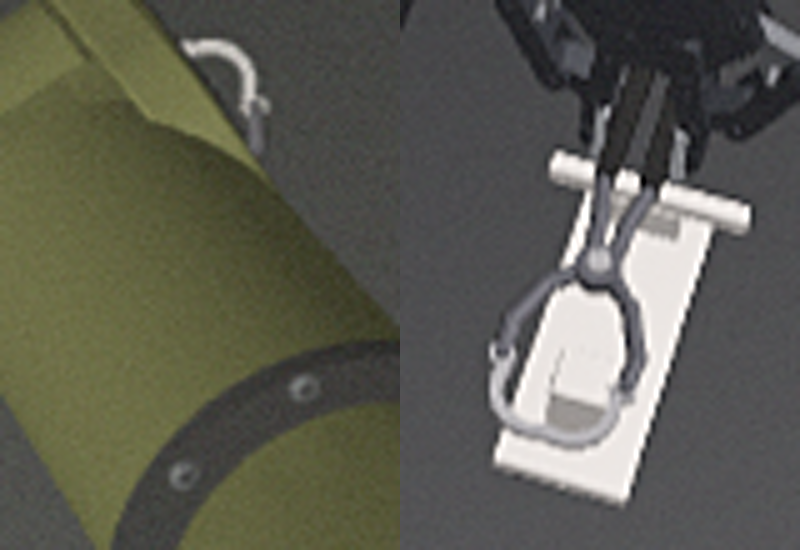

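```bash
python3 -m crank '[[[0,0,-0.5,0,0,0],[0,0,-0.8,0,0,0],[0,0,-0.8,0,0,0],[0,0,-0.8,0,0,0],[0,0,-0.8,0,0,0],[0,0,-0.8,0,0,0],[0,0,-0.6,0,0,0],[0,0,-0.4,0,0,0]]]'
python3 go.py 0.4652 -0.2148 0.46 4.53
```

```text
clock: 7.65
ee_pos: [0.5378, 0.1651, 0.4512]
eef_rot: [[0.079, -0.997, 0.002], [-0.997, -0.079, 0.0], [-0.0, -0.002, -1.0]]
wrist_force: [0.5, -0.3, -2.5]
grip_width: 0.3
t 7.65 pos [0.5378 0.1651 0.4512] F [ 0.4653 -0.259  -2.5497] M [0.0473 0.0541 0.0052] w 0.29963298922226417
turn units [-0.0185  0.0037 -0.004 ] shift units now [12.4351  3.4069 -0.3033] after turn [12.434   3.4117 -0.2938]
```

```bash
python3 -m crank '[[[0.4,0.1,-0.3,0,0,0],[0.8,0.22,0,0,0,0],[0.9,0.25,0,0,0,0],[0.9,0.25,0,0,0,0],[0.9,0.25,0,0,0,0],[0.9,0.25,0,0,0,0],[0.9,0.25,0,0,0,0],[0.9,0.25,0,0,0,0]]]'
python3 -m crank '[[[0.9,0.25,0,0,0,0],[0.9,0.25,0,0,0,0],[0.9,0.25,0,0,0,0],[0.9,0.25,0,0,0,0],[0.9,0.25,0,0,0,0],[0.7,0.2,0,0,0,0],[0.4,0.1,0,0,0,0],[0.2,0.05,0,0,0,0]]]'
python3 -m crank '[[[0,0,0,0,0,0],[0,0,0,0,0,0],[0,0,0,0,0,0],[0,0,0,0,0,0],[0,0,0,0,0,0]]]'
python3 go.py 0.4652 -0.2148 0.46 4.53
python3 - <<'E'
from u import *; from workcell import bot
o=bot.observe(); s=bot.snapshot("wrist"); pickle.dump((o,s),open("w3.pkl","wb"))
q=bot.snapshot("scene"); pickle.dump(q,open("scene3.pkl","wb"))
w=cv2.resize(s["frame"][0:200,180:440],None,fx=2,fy=2)[:, :]
a=cv2.resize(s["frame"][0:140,260:360],None,fx=4,fy=4,interpolation=cv2.INTER_CUBIC)
b=cv2.resize(q["frame"][120:260,170:270],None,fx=4,fy=4,interpolation=cv2.INTER_CUBIC)
cv2.imwrite("pics/c4.png",np.hstack([a,b]))
E
```

```text
clock: 8.45
ee_pos: [0.4981, -0.0387, 0.4581]
eef_rot: [[0.078, -0.997, -0.001], [-0.997, -0.078, -0.0], [0.0, 0.001, -1.0]]
wrist_force: [0.6, 0.1, -1.7]
grip_width: 0.297
clock: 9.25
ee_pos: [0.4641, -0.2153, 0.4582]
eef_rot: [[0.077, -0.997, -0.001], [-0.997, -0.077, 0.0], [-0.0, 0.001, -1.0]]
wrist_force: [0.3, -0.8, -0.7]
grip_width: 0.298
clock: 9.75
ee_pos: [0.465, -0.2133, 0.4588]
eef_rot: [[0.08, -0.997, 0.0], [-0.997, -0.08, 0.0], [-0.0, -0.0, -1.0]]
wrist_force: [-0.3, 0.3, -1.7]
grip_width: 0.297
t 9.75 pos [ 0.465  -0.2133  0.4588] F [-0.2968  0.2657 -1.6501] M [-0.0171  0.0847  0.0437] w 0.2974007989831394
turn units [-0.0017  0.001   0.0072] shift units now [ 0.0497 -0.0033 -0.0415] after turn [ 0.0497 -0.0033 -0.0415]
```

View pics/c4.png

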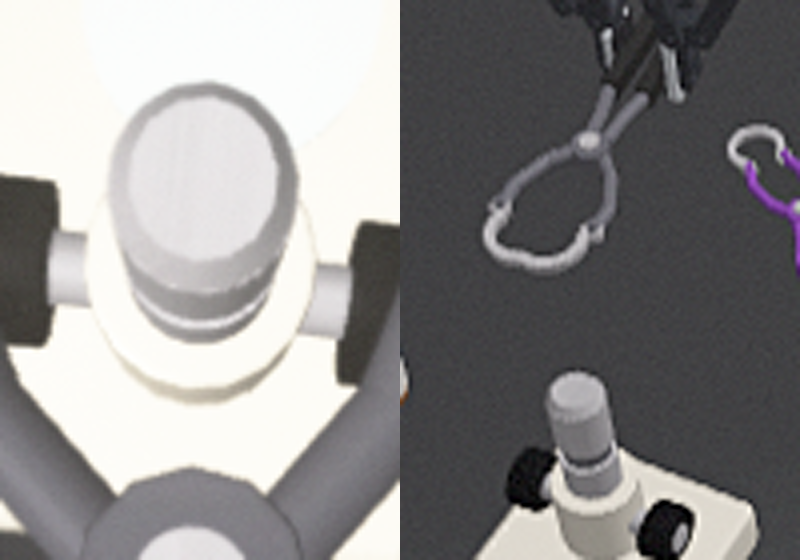

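Run:
```python
from u import *
o,s=pickle.load(open("w3.pkl","rb")); S=pickle.load(open("scene3.pkl","rb")); w=wcam(o,s); R=o["eef_rot"]
np.set_printoptions(precision=4,suppress=True)
c=back(w,[(310.4,44.6)],.18)[0]; print("col",c,"in tool",R.T@(c-o["ee_pos"]))
# groove ring check: collar? knobs mid
for pv in(147,):
  for z in(.145,.150,.155): 
    p=back(w,[(307.8,pv)],o["ee_pos"][2]-z)[0]; print("pivot tool",R.T@(p-o["ee_pos"]))
print("meas pivot 217.1 155.1 far 200.6 185.1")
for th in(0,1,2,3,4,5):
    t=np.radians(th)
    def pl(x,z,y=0): # pliers->tool, rotate about grip, nose down
        X=x+.072; return [y,-(X*np.cos(t)-z*np.sin(t)) , .157-(z*np.cos(t)-X*np.sin(t))]
    P=np.array([pl(0,.005),pl(.082,-.0025),pl(.059,0)]);W=P@R.T+o["ee_pos"]; print(th,proj(S,W).ravel(),W[2])
```

```text
col [ 0.5955 -0.2054  0.18  ] in tool [ 0.0025 -0.1307  0.2788]
pivot tool [ 0.0008 -0.0724  0.145 ]
pivot tool [ 0.0008 -0.0722  0.15  ]
pivot tool [ 0.0008 -0.072   0.155 ]
meas pivot 217.1 155.1 far 200.6 185.1
0 [217.6587 155.5337 200.1535 186.5959 205.1589 177.5187] [ 0.5956 -0.2029  0.3018]
1 [217.7681 155.9531 200.3774 187.5452 205.3481 178.3198] [ 0.5956 -0.2029  0.2995]
2 [217.882  156.3649 200.6111 188.4735 205.5456 179.1041] [ 0.5955 -0.2029  0.2972]
3 [218.0005 156.769  200.8544 189.3806 205.7512 179.8714] [ 0.5954 -0.2029  0.2949]
4 [218.1233 157.1652 201.1071 190.2663 205.9649 180.6215] [ 0.5953 -0.2029  0.2926]
5 [218.2505 157.5535 201.3691 191.1304 206.1865 181.3541] [ 0.5951 -0.2029  0.2904]
```

```bash
python3 -m crank '[[[0.05,0,0.3,0,0,0],[0,0,0.6,0,0,0],[0,0,0.8,0,0,0],[0,0,0.8,0,0,0],[0,0,0.6,0,0,0],[0,0,0.3,0,0,0],[0,0,0.1,0,0,0],[0,0,0.1,0,0,0]]]'
python3 -m crank '[[[0,0,0,0,0,0],[0,0,0,0,0,0],[0,0,0,0,0,0],[0,0,0,0,0,0]]]'
python3 go.py 0.465 -0.2148 0.347 4.53
python3 - <<'E'
from u import *; from workcell import bot
o=bot.observe(); s=bot.snapshot("wrist"); pickle.dump((o,s),open("w4.pkl","wb"))
q=bot.snapshot("scene"); t=bot.snapshot("top"); pickle.dump((q,t),open("st4.pkl","wb"))
f=lambda i,x,y:cv2.resize(i["frame"][y:y+100,x:x+70],None,fx=5,fy=5,interpolation=cv2.INTER_CUBIC)
cv2.imwrite("pics/c5.png",np.hstack([f(q,175,165),f(t,385,150)]))
E
```

```text
clock: 10.65
ee_pos: [0.4652, -0.2155, 0.3509]
eef_rot: [[0.079, -0.997, 0.001], [-0.997, -0.079, -0.0], [0.0, -0.001, -1.0]]
wrist_force: [-0.4, -0.3, -1.0]
grip_width: 0.292
clock: 11.05
ee_pos: [0.465, -0.2154, 0.3511]
eef_rot: [[0.079, -0.997, 0.001], [-0.997, -0.079, -0.0], [0.0, -0.001, -1.0]]
wrist_force: [0.7, -0.2, -1.9]
grip_width: 0.297
t 11.05 pos [ 0.465  -0.2154  0.3511] F [ 0.6562 -0.1599 -1.8543] M [ 0.0294  0.0202 -0.0106] w 0.29733665986247926
turn units [-0.008  -0.0052 -0.0052] shift units now [-0.0205 -0.0022  0.1376] after turn [-0.0204 -0.0024  0.1376]
```

View pics/c5.png

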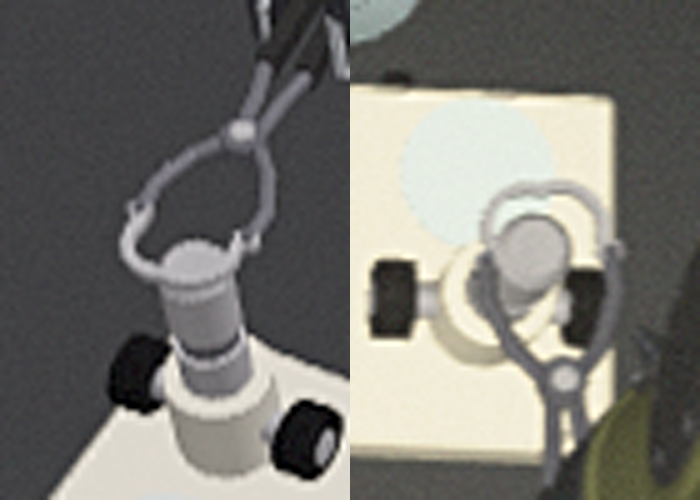

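Run:
```python
from u import *
q,t=pickle.load(open("st4.pkl","rb")); o,_=pickle.load(open("w4.pkl","rb")); R=o["eef_rot"]
C=np.array([.5956,-.2047,0]); a=np.linspace(0,2*np.pi,60)
circ=lambda c,r,z: np.c_[c[0]+r*np.cos(a),c[1]+r*np.sin(a),np.full(60,z)]
rc=o["ee_pos"]+R@[0,-.131,.157]; pv=o["ee_pos"]+R@[0,-.072,.152]; print(rc)
out=[]
for s,x,y in((q,190,185),(t,405,180)):
    k=10; im=cv2.resize(s["frame"][y:y+56,x:x+38],None,fx=k,fy=k,interpolation=cv2.INTER_CUBIC)
    for P,col in((circ(C,.012,.18),(0,0,255)),(circ(C,.016,.174),(0,0,255)),(circ(rc,.0185,rc[2]+.0025),(0,200,0)),(circ(rc,.0185,rc[2]-.0025),(255,100,0)),(circ(pv,.003,pv[2]),(0,200,0))):
        u=(proj(s,P)-[x,y]+.5)*k-.5; cv2.polylines(im,[np.round(u).astype(int)],True,col,1,cv2.LINE_AA)
    out.append(im)
cv2.imwrite("pics/c6.png",np.hstack(out))
```

```text
[ 0.59568897 -0.20519068  0.19422102]
```

View pics/c6.png

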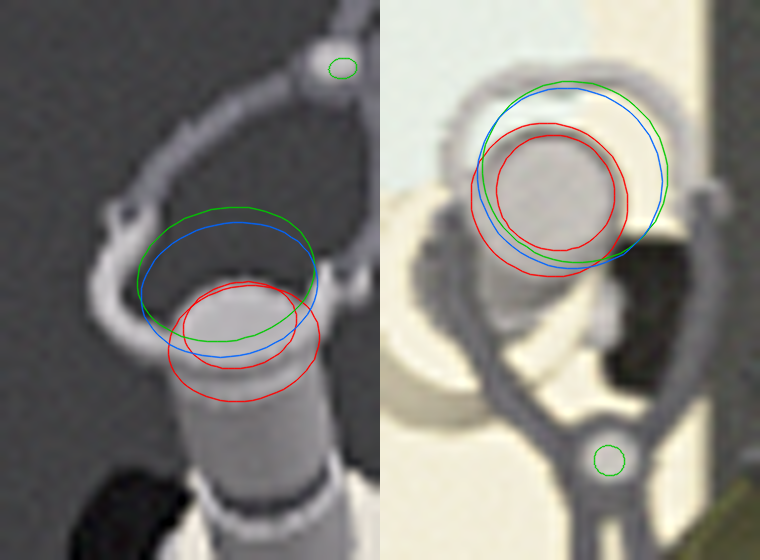

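```bash
python3 -m crank '[[[0,0,0.1,0,0,0],[0,0,0.1,0,0,0],[0,0,0.1,0,0,0],[0,0,0.1,0,0,0],[0,0,0,0,0,0]]]'
python3 -m crank '[[[0,0,0.08,0,0,0],[0,0,0.08,0,0,0],[0,0,0.08,0,0,0],[0,0,0,0,0,0],[0,0,0,0,0,0]]]'
python3 go.py 0.465 -0.2148 0.322 4.53
```

```text
clock: 11.7
ee_pos: [0.4648, -0.2153, 0.3381]
eef_rot: [[0.079, -0.997, -0.001], [-0.997, -0.079, 0.0], [-0.001, 0.001, -1.0]]
wrist_force: [0.1, -0.2, -1.9]
grip_width: 0.298
clock: 12.2
ee_pos: [0.4649, -0.2154, 0.3314]
eef_rot: [[0.079, -0.997, -0.0], [-0.997, -0.079, 0.0], [-0.0, 0.0, -1.0]]
wrist_force: [-0.4, 0.3, -2.1]
grip_width: 0.297
t 12.2 pos [ 0.4649 -0.2154  0.3314] F [-0.3681  0.2578 -2.1039] M [0.0304 0.1018 0.0155] w 0.29720662972732276
turn units [ 0.0013  0.0008 -0.0035] shift units now [-0.019  -0.0043  0.3145] after turn [-0.019  -0.0042  0.3145]
```

```bash
python3 -m crank '[[[0,0,0.08,0,0,0],[0,0,0.08,0,0,0],[0,0,0.08,0,0,0],[0,0,0.08,0,0,0],[0,0,0,0,0,0],[0,0,0,0,0,0],[0,0,0,0,0,0],[0,0,0,0,0,0]]]'
python3 -m crank '[[[0,0,0.08,0,0,0],[0,0,0.08,0,0,0],[0,0,0,0,0,0],[0,0,0,0,0,0],[0,0,0,0,0,0],[0,0,0,0,0,0]]]'
python3 - <<'E'
from u import *; from workcell import bot
o=bot.observe(); 
q=bot.snapshot("scene"); t=bot.snapshot("top"); pickle.dump((o,q,t),open("st5.pkl","wb")); R=o["eef_rot"]
print(o["wrist_force"],o["torque"])
C=np.array([.5956,-.2047,0]); a=np.linspace(0,2*np.pi,60)
circ=lambda c,r,z: np.c_[c[0]+r*np.cos(a),c[1]+r*np.sin(a),np.full(60,z)]
rc=o["ee_pos"]+R@[0,-.131,.157]; print(rc)
out=[]
for s,x,y in((q,190,185),(t,405,180)):
    k=10; im=cv2.resize(s["frame"][y:y+58,x:x+40],None,fx=k,fy=k,interpolation=cv2.INTER_CUBIC)
    for P,col in((circ(C,.012,.18),(0,0,255)),(circ(rc,.0185,rc[2]+.0025),(0,200,0))):
        u=(proj(s,P)-[x,y]+.5)*k-.5; cv2.polylines(im,[np.round(u).astype(int)],True,col,1,cv2.LINE_AA)
    out.append(im)
cv2.imwrite("pics/c7.png",np.hstack(out))
E
```

```text
clock: 13.0
ee_pos: [0.465, -0.2154, 0.322]
eef_rot: [[0.079, -0.997, 0.0], [-0.997, -0.079, -0.0], [0.0, -0.0, -1.0]]
wrist_force: [-0.8, -0.2, -1.7]
grip_width: 0.296
clock: 13.6
ee_pos: [0.465, -0.2154, 0.3171]
eef_rot: [[0.079, -0.997, 0.0], [-0.997, -0.079, -0.0], [0.0, -0.0, -1.0]]
wrist_force: [0.2, 0.4, -1.7]
grip_width: 0.294
[ 0.15880274  0.36939332 -1.69882982] [0.00289861 0.05786065 0.00551921]
[ 0.59557944 -0.20511472  0.16016599]
```

View pics/c7.png

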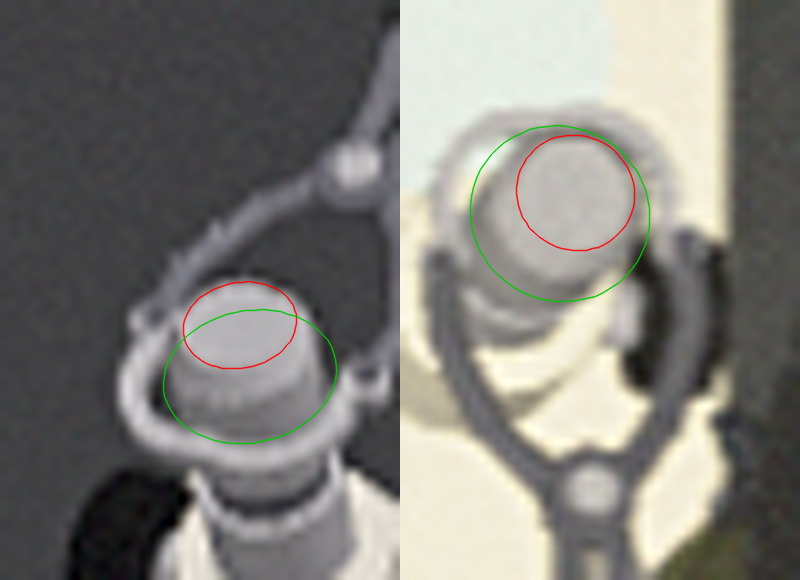

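```bash
python3 -m crank '[[[0,0,0.1,0,0,0],[0,0,0.1,0,0,0],[0,0,0.1,0,0,0],[0,0,0.1,0,0,0],[0,0,0,0,0,0]]]'
python3 -m crank '[[[0,0,0.1,0,0,0],[0,0,0.1,0,0,0],[0,0,0.1,0,0,0],[0,0,0.08,0,0,0],[0,0,0.06,0,0,0],[0,0,0,0,0,0],[0,0,0,0,0,0],[0,0,0,0,0,0]]]'
python3 - <<'E'
from u import *; from workcell import bot
o=bot.observe(); 
q=bot.snapshot("scene"); t=bot.snapshot("top"); pickle.dump((o,q,t),open("st6.pkl","wb")); R=o["eef_rot"]
print(o["wrist_force"],o["torque"])
C=np.array([.5956,-.2047,0]); a=np.linspace(0,2*np.pi,60)
circ=lambda c,r,z: np.c_[c[0]+r*np.cos(a),c[1]+r*np.sin(a),np.full(60,z)]
rc=o["ee_pos"]+R@[0,-.131,.157]; print(rc)
out=[]
for s,x,y in((q,190,195),(t,400,180)):
    k=10; im=cv2.resize(s["frame"][y:y+58,x:x+40],None,fx=k,fy=k,interpolation=cv2.INTER_CUBIC)
    for P,col in((circ(C,.016,.141),(0,0,255)),(circ(C,.016,.129),(0,0,255)),(circ(rc,.0185,rc[2]+.0025),(0,200,0)),(circ(rc,.0225,rc[2]-.0025),(255,100,0))):
        u=(proj(s,P)-[x,y]+.5)*k-.5; cv2.polylines(im,[np.round(u).astype(int)],True,col,1,cv2.LINE_AA)
    out.append(im)
cv2.imwrite("pics/c8.png",np.hstack(out))
E
```

```text
clock: 14.2
ee_pos: [0.4647, -0.2153, 0.3045]
eef_rot: [[0.079, -0.997, -0.001], [-0.997, -0.079, 0.0], [-0.001, 0.001, -1.0]]
wrist_force: [0.2, -0.5, -1.8]
grip_width: 0.294
clock: 15.0
ee_pos: [0.465, -0.2154, 0.292]
eef_rot: [[0.079, -0.997, 0.0], [-0.997, -0.079, -0.0], [0.0, -0.0, -1.0]]
wrist_force: [-0.4, 0.5, -1.2]
grip_width: 0.294
[-0.42512761  0.51214745 -1.15043106] [-0.01416209  0.0607932  -0.02687121]
[ 0.59560685 -0.20509876  0.13504212]
```

View pics/c8.png

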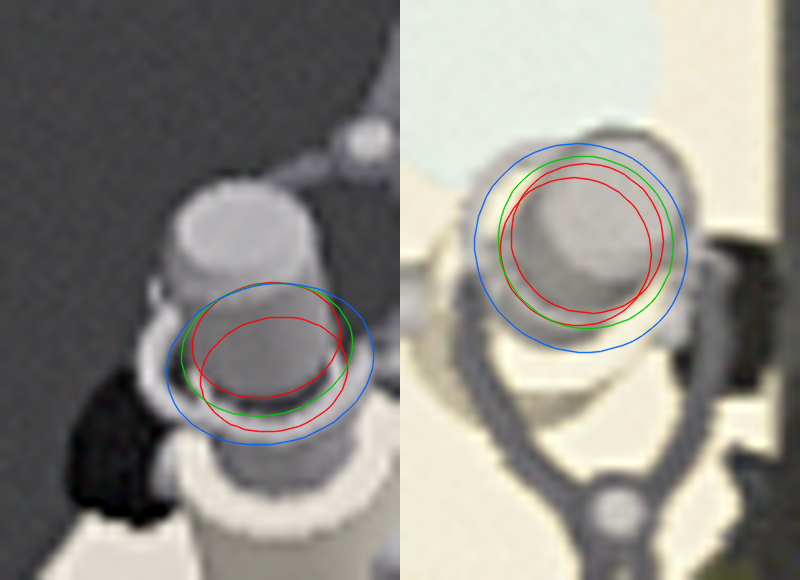

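```bash
for i in 1 2 3 4; do python3 -m crank '[[[0,0,0,0,0,0],[0,0,0,0,0,0]]]' | grep -E "force|ee_pos|width"; done; python3 go.py .465 -.215 .292 4.53
```

```text
ee_pos: [0.4649, -0.2154, 0.292]
wrist_force: [0.4, 0.3, -2.7]
grip_width: 0.294
ee_pos: [0.4649, -0.2154, 0.2919]
wrist_force: [0.3, -0.6, -1.8]
grip_width: 0.294
ee_pos: [0.4649, -0.2154, 0.2919]
wrist_force: [-0.1, 0.2, -1.3]
grip_width: 0.293
ee_pos: [0.4649, -0.2154, 0.2919]
wrist_force: [0.7, 0.3, -1.5]
grip_width: 0.297
t 15.9 pos [ 0.4649 -0.2154  0.2919] F [ 0.7036  0.3453 -1.542 ] M [ 0.0094  0.0437 -0.0169] w 0.29721102807348826
turn units [ 0.0003  0.0001 -0.004 ] shift units now [-0.0125 -0.004  -0.0038] after turn [-0.0125 -0.004  -0.0038]
```

```bash
python3 -c "
from workcell import bot
print(bot.hand_in())"
```

```text
the job is handed in; nothing more can be done
None
```

I squeezed the pliers to the stop, lifted them off the rest and lowered the spread ring over the column to the groove. I handed in at about 16 s while holding it there; no verdict came back.

What the last checks showed:
- **Position:** from the arm pose I estimate the ring centre at (0.5956, -0.2051, 0.135). That is about 0.5 mm from the column axis as I measured it, and at the groove's mid-height. The overlays on the scene and top pictures agree to about 1–2 mm.
- **Contact:** the sideways forces stayed within the noise, and the vertical force averaged about -1.8 N, roughly the pliers' own weight. I saw no sign of the ring touching the stand during the descent or the final hold.
- **Grip:** the opening stayed steady at 0.29–0.30, which matches the handles being at the stop. The lever angle itself can't be read.
- **Level:** the tool was vertical. The pliers' own tilt was only judged from the pictures, as level to about 2°.

**Disagreements:**
- The ring's far end looked about 2 mm nearer the pivot than the simple circle model. I put that down to the spread ring's kinked shape.
- In the last scene picture the ring looked about 1 mm off to one side. The picture before it looked symmetric, so I made no correction.

I did not check the bystanders with a final picture, but the tool crossed the bench well above them.

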